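# Clamp the pot and set the trimming speed

## Robot

A 7-joint arm with a two-finger parallel gripper is mounted at the origin on the work surface. World frame = base frame: x ahead of the robot, y to its left, z up, the work surface at z = 0. Lengths are in m, angles in rad, forces in N, time in s.
With the tool pointing down it reaches from about 0.425 to 0.875 m from the base axis. Payload 4.7 kg.
Tool frame: the origin (TCP) lies midway between the tips of the shut fingers; the grasp point (between the pads) lies 19 mm behind it (env.grasp_offset is the distance from the TCP to the grasp point, in m); z points along the fingers, y is the line along which they close (so a half turn about z gives the same grasp; the last joint's range is limited). The gripper opens to 87 mm and grips with 3 to 60 N. Pads are 19 mm wide; open, the fingers measure 117 mm over their backs; the gripper's body (75 mm by 190 mm) begins 51 mm behind the grasp point.
Start: joints at [1.131, 0.321, -0.07, 1.45, 0.023, 1.371, -0.057], TCP at [0.285, -0.584, 0.223] pointing down, gripper open.
Joint ranges: [-2.86, 2.86], [-0.3, 2.09], [-1.38, 1.24], [0.06, 2.45], [-1.56, 4.7], [0.09, 2.05], [-2.69, 2.69]. Speed limits (rad/s): [2.57, 2.57, 3.14, 3.14, 3.14, 3.14, 3.14].

## Interface

Orientations are given as a unit quaternion [w, x, y, z].
In Python, from station import env gives the robot as it stands.
- The arm moves only by the shell command python3 -m inch 'ROWS'. ROWS is text: rows parted by semicolons, each of 7 numbers parted by spaces: the shift along the tool's x, y, z each as a share of 600 mm, from -1 to 1, then the turn, a rotation vector about the tool's x, y, z each as a share of 180 degrees, from -1 to 1, then the opening, from -1 (shut) to 1 (fully open). In form: x y z rx ry rz fingers; .... A call has 1 to 8 rows; each row is the pose to reach, as a shift and turn from the pose commanded when the call began, along the tool's axes at that moment, turning the shorter way round; what a row does not reach only later rows make up. A row lasts 1/12 s, in which the tool goes at most 41.7 mm and 7.16 degrees, less where a joint would pass 70% of its speed; a pose out of reach is approached as far as the arm can. A call with a number of a shift or a turn outside -1 to 1 is refused whole. A call with a gripper value outside its range is refused whole. The fingers move at their own pace and stop on an object; the grip force is fixed at half the most. Time passes only in rows, so rows that repeat a pose let the fingers close. It gives the time, the measured TCP pose, the force, the opening and the grip force at its end, in the units of the state.
- env.sense(): the state, without advancing time (a new reading comes with each control period).
- env.snapshot(name): name is "scene" or "top" or "wrist"; returns a dict with "image" (420x560x3 uint8, blue, green, red), "mtx" (3x3 intrinsics, pixels), "eye" and "attitude" of the camera in the world. Camera axes: x right, y down, z forward; pixel columns grow to the right and rows downward; lengths in m; the calibration is good to about 2 mm. A picture is of the moment at which its call begins. There is no depth.
- env.job_done(): hands the job in; it is judged then, once.
The state is a dict: "time": time; "q": joint angles; "dq": joint speeds; "joint_torque": joint torques, N m; "position": TCP position; "ee_rot": TCP orientation; "wrist_force": force on the tool from outside, world axes, zero at the start; "wrist_torque": the same for the moment, N m; "grip_width": finger opening in m; "grasp_force": force on a finger pad.
Only numpy, scipy, OpenCV 4.12 (cv2) and the standard library are available. Lean on these libraries where they do the work, as an engineer would, in place of code of your own. Each camera call takes 0.05 s, during which the arm holds its last target. There are 200 camera calls.

## Task

Get the trimming wheel ready: swing the yellow handle on the wheel's blue ring clockwise until all three jaws grip the upside-down pot firmly, with the pot flat and centred. Then turn the dial on the sloping control box until its white pointer points at the orange flag, and leave everything else on the table where it is.

Things in the scene. Friction and masses are not known exactly. Their poses are not given: they have to be found in the camera images.
- wheel: Fixed trimming wheel, 250 mm across: an aluminium head 170 mm in diameter whose flat top is 36 mm above the table, inside a blue ring (the clamp sleeve, outer diameter 250 mm, top 31 mm above the table). Origin on the wheel's axis at table height, z up. The wheel may stand on the left or the right of the table, at any slight yaw. It does not turn or move; only its blue ring turns.
- wheel_axis (a point): Point on the wheel's vertical axis at the head's top, 36 mm above the table.
- clamp (a joint): Angle of the blue ring, rad: 0 jaws open, growing clockwise seen from above, stop at 1.3; starts at 0 to 0.25. It drives all three jaws inward 20 mm per rad; they meet a centred pot at about 0.9, then their sprung pads yield (up to 10 mm): from 1.1 to 1.25 the grip is firm. Takes 6 N at the handle at first, 10 N at 1.25. Stays where it is left.
- clamp_handle (a point): Grip point of the yellow handle: an upright round post 18 mm in diameter standing on the blue ring, 108 mm from the wheel's axis, from 31 to 102 mm above the table; this point is on the post's axis 80 mm above the table. It is on the robot's side of the wheel and moves with the ring; the post may turn between the fingers.
- jaw0: One of three steel jaws with sprung, smooth white nylon pads, 26 mm wide, 28 mm long and 20 mm high on the wheel's head (top 56 mm above the table), 120 degrees apart; jaw 0 is on the wheel's +x side (away from the handle). Origin at the foot of the unpressed pad's face, which is 60 mm from the axis when open.
- jaw1: Second jaw, 120 degrees counter-clockwise from jaw 0.
- jaw2: Third jaw, 240 degrees counter-clockwise from jaw 0.
- pot: Loose terracotta pot standing upside-down on the wheel's head between the jaws, 80 mm high, 84 mm in diameter over its lower 36 mm, narrower above, about 0.4 kg; it starts up to about 4 mm off centre. Origin at the centre of its underside, z up.
- console: Fixed grey speed control box on a stand, about 170 mm deep, 190 mm wide, 130 mm high. Its black face slopes: it is tilted 35 degrees, rising away from the robot, so its normal in this body's frame is (-0.574, 0, 0.819). Origin at table height under the box's middle, x away from the robot at yaw 0. The dial is in the face's centre, which is at (-0.014, 0, 0.0985) in this frame.
- dial (a joint): Angle of the dial, rad: 0 points to the scale's first tick (lower left), growing clockwise seen looking onto the face, to 5.24 at the last; white ticks every 30 degrees. Stays where it is left (friction 0.06 N m).
- dial_axis (a point): Point on the dial's axis 32 mm out from the face, the height to grip. The dial is a grey disc 72 mm across and 8 mm thick carrying a grip bar 70 mm long, 16 mm thick, reaching from 8 to 42 mm out from the face; its white pointer line lies along the bar. The point's z axis is the face's normal.
- dial_tip (a point): Tip of the dial's white pointer, 48 mm from the dial's axis and 6 mm out from the face; the grip bar points this way.
- flag (a joint): Angle of the orange flag on the scale, rad, measured just like the dial's angle: the dial must come to this value. The flag cannot be moved by the robot. It is always clockwise of the dial's starting place, by 0.6 to 2.1 rad.
- flag_tip (a point): Point just inside the orange flag's inner end, 48 mm from the dial's axis and 6 mm out from the face: where the pointer's tip must come. The flag itself reaches from 52 to 72 mm.
- glaze_jar: Bystander: jar, 56 mm in diameter, 90 mm high. Origin under its centre.
- knife: Bystander: yellow modelling knife lying flat, 145 mm long, 12 mm high, along its x. Origin under its middle.
- bowl: Bystander: white bowl, 120 mm across, 50 mm high. Origin under its centre.
- mug: Bystander: blue mug, 80 mm across, 90 mm high. Origin under its centre.
- paddle: Bystander: wooden paddle lying flat, 180 x 50 x 14 mm. Origin under its centre.
There are look-alikes about, which are no part of the job. Of the things that look like the pot, the larger one is meant.

How it is judged:
On the way, in this order (a step that is already met when the one before it is completed fails the run):
1. all three jaws press on the pot, which is flat on the wheel head and centred (contact force between each of jaw0, jaw1, jaw2 and pot above 0.8 N and horizontal distance between pot and wheel_axis below 0.005 m and angle between pot's own z axis and vertical below 0.1 rad and z of pot in the frame of wheel_axis below 0.005 m), for 0.2 s.
2. the dial's pointer points at the orange flag (distance between dial_tip and flag_tip below 0.006 m), for 0.3 s.
At the end, for the whole second after the job is handed in: Each jaw presses on the pot (over 0.8 N); the pot is at rest flat on the wheel head (tilt under 0.1 rad, underside within 5 mm of it) and within 5 mm of its axis; the dial is at rest with its pointer tip within 6 mm (about 7 degrees) of the flag point (all of step 1 and distance between dial_tip and flag_tip below 0.006 m and linear speed of pot below 0.02 m/s and not (velocity of joint dial above 0.05 rad/s) and not (velocity of joint dial below -0.05 rad/s)); the robot touches nothing.
It fails at once if the pot is tipped over or lifted out (angle between pot's own z axis and vertical above 0.4 rad or z of pot in the frame of wheel_axis above 0.03 m).
It fails at once if another thing on the table is moved by more than 30 mm or knocked over (distance of any of glaze_jar, knife, bowl, mug, paddle from where it was at the start of the episode above 0.03 m or angle between any of glaze_jar, knife, bowl, mug, paddle's own z axis and vertical above 0.6 rad).
It also fails if it takes over 67 s, if anything falls off the work surface, if the arm or the gripper's body presses on something with over 40 N, if the wrist force passes 120 N, or if a joint passes its speed limit or range.

## Working session

There is one attempt and no reset: what is moved stays moved. The work goes in short steps, Python scripts to look and compute and a shell command to move; the robot and the scene stay as the last step left them, time stands still between calls to the robot, and variables do not carry over. Pictures are saved under pics/ and viewed, at most 10 in all, crops included, and the job is handed in when it is done.

```bash
ls; mkdir -p pics; python3 - <<'E'
from station import env
import cv2,numpy as np,pickle
d={}
for n in("scene","top"):
    s=env.snapshot(n); d[n]=s; cv2.imwrite(f"pics/{n}0.png",s["image"]); print(n,s["mtx"],s["eye"],s["attitude"])
pickle.dump(d,open("s0.pkl","wb"))
s=env.sense();print(s["time"],s["position"],s["ee_rot"],s["grip_width"])
E
```

```text
pics
scene [[407.39751291   0.         277.33812781]
 [  0.         407.39751291 212.36695825]
 [  0.           0.           1.        ]] [ 1.14938897 -0.42911926  1.03465577] [-0.29306778  0.8465416   0.41925996 -0.14730812]
top [[424.90191471   0.         276.05655507]
 [  0.         424.90191471 198.77050362]
 [  0.           0.           1.        ]] [ 0.34004074 -0.00202884  1.17622109] [-0.07840253  0.70849014 -0.69746419  0.07374604]
0.1 [ 0.28469112 -0.58376574  0.221557  ] [-8.48513437e-04  9.74361452e-01  2.24986627e-01 -2.43349784e-04] 0.0869175575995271
```

View pics/top0.png

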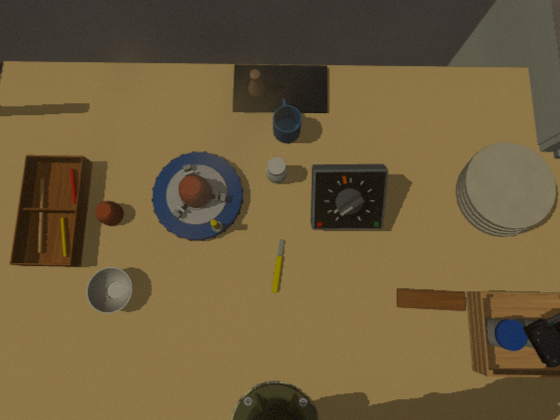

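View pics/scene0.png

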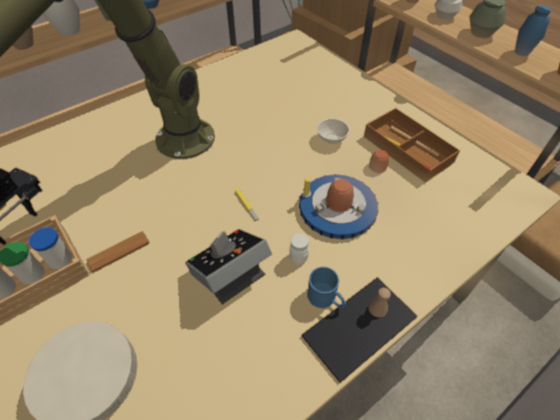

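Top view: the wheel is at (197,196), with the large pot at (195,190) and the handle at (215,225). The console dial is at (348,205) and the flag at (345,180).

Look-alikes:
- **Pot:** large on the wheel (195,190), against the small terracotta one (110,213) and the tan one on the board (256,80).
- **Handle:** yellow post (215,225), against the knife (278,275) and the yellow tool in the box (65,238).

I choose the wheel pot and the post on the ring.

```bash
cat > h.py <<'E'
import numpy as np,cv2
from scipy.spatial.transform import Rotation as R
def rot(q): return R.from_quat(np.roll(q,-1))
def ray(s,uv):
    d=rot(s["attitude"]).apply(np.linalg.inv(s["mtx"])@[uv[0],uv[1],1]); return np.array(s["eye"]),d/np.linalg.norm(d)
def onplane(s,uv,p,n=(0,0,1)):
    e,d=ray(s,uv); n=np.array(n); return e+d*((np.array(p)-e)@n)/(d@n)
def tri(a,ua,b,ub):
    (e,d),(f,g)=ray(a,ua),ray(b,ub); t=np.linalg.lstsq(np.c_[d,-g],f-e,rcond=None)[0]; P,Q=e+d*t[0],f+g*t[1]; return (P+Q)/2,np.linalg.norm(P-Q)
def proj(s,P):
    c=s["mtx"]@rot(s["attitude"]).inv().apply(np.array(P)-s["eye"]); return c[:2]/c[2]
def mask(s,lo,hi,box):
    m=cv2.inRange(cv2.cvtColor(s["image"],cv2.COLOR_BGR2HSV),lo,hi); k=np.zeros_like(m); x0,y0,x1,y1=box; k[y0:y1,x0:x1]=m[y0:y1,x0:x1]; return k
def cen(m):
    n,l,st,c=cv2.connectedComponentsWithStats(m); i=1+np.argmax(st[1:,4]); return c[i],st[i]
E
python3 - <<'E'
import pickle,cv2,numpy as np
from h import *
d=pickle.load(open("s0.pkl","rb")); t,s=d["top"],d["scene"]
m=mask(t,(100,120,40),(130,255,255),(145,140,250,250))
c=max(cv2.findContours(m,0,1)[0],key=cv2.contourArea); e=cv2.fitEllipse(cv2.convexHull(c)); print(e)
W=onplane(t,e[0],(0,0,.031)); print("wheel",W)
m=mask(s,(100,120,40),(130,255,255),(295,170,385,240))
c=max(cv2.findContours(m,0,1)[0],key=cv2.contourArea); e=cv2.fitEllipse(cv2.convexHull(c)); print(e,"wheel scene",onplane(s,e[0],(0,0,.031)))
for n,b,im in(("t",(200,210,230,240),t),("s",(297,172,318,205),s)):
    c,st=cen(mask(im,(20,120,80),(35,255,255),b)); print(n,c,st); 
    print(onplane(im,c,(0,0,.066)))
for im,b in((t,(330,170,360,190)),(s,(225,240,245,262))):
    try:
        c,st=cen(mask(im,(3,150,100),(18,255,255),b)); print("flag",c,st)
    except Exception as x: print(x)
cr=lambda im,x,y,w,h,k:cv2.resize(im["image"][y:y+h,x:x+w],None,fx=k,fy=k,interpolation=cv2.INTER_CUBIC)
a=cr(t,145,145,105,100,4); b=cr(t,300,155,95,85,4); c2=cr(s,290,165,100,80,4); d2=cr(s,180,220,95,85,4)
H=400
row=lambda x,y:np.hstack([cv2.resize(x,(400,300)),cv2.resize(y,(400,300))])
cv2.imwrite("pics/crop.png",np.vstack([row(a,b),row(c2,d2)]))
E
```

```text
((167.52806091308594, 188.47967529296875), (25.609561920166016, 60.361473083496094), 15.330591201782227)
wheel [0.61546147 0.30949077 0.031     ]
((330.53668212890625, 215.7542724609375), (38.14329528808594, 67.39817810058594), 113.21142578125) wheel scene [0.62758881 0.17104094 0.031     ]
t [225.77777778 235.37037037] [219 228  11  12  54]
[0.48269842 0.13778467 0.066     ]
s [306.32       185.66666667] [304 178   6  17  75]
[0.50796853 0.17011556 0.066     ]
flag [344.22222222 179.        ] [343 176   4   7  18]
flag [237.12 250.88] [234 249   7   5  25]
```

View pics/crop.png

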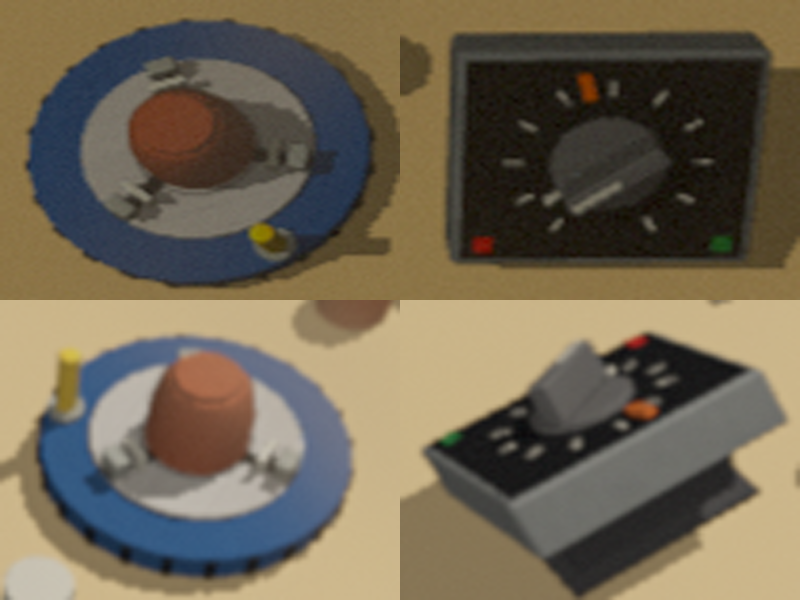

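Chosen: the large pot, between three jaws at top (195,190), and the yellow post at about (214,223). The dial's white line points lower left, near its second tick, and the flag is at (344,179). I'll redo the ring fit with the full mask, and the console from its ticks.

```bash
cat > meas.py <<'E'
import pickle,cv2,numpy as np
from h import *
from scipy.optimize import least_squares
d=pickle.load(open("s0.pkl","rb")); t,s=d["top"],d["scene"]
for im,b in((t,(145,140,250,250)),(s,(295,170,385,240))):
    m=mask(im,(95,90,30),(130,255,255),b); pts=cv2.findNonZero(m); h=cv2.convexHull(pts)[:,0].astype(float)
    # z: rim silhouette taken at top plane
    P=np.array([onplane(im,p,(0,0,.031))[:2] for p in h]); f=least_squares(lambda v:np.hypot(*(P-v[:2]).T)-v[2],[.6,.2,.12],loss='soft_l1',f_scale=.002); print("wheel",f.x)
u=None
tt,st=cen(mask(t,(22,150,120),(35,255,255),(205,213,222,232))); print("post top pix",tt,st,onplane(t,tt,(0,0,.095)))
ss,st=cen(mask(s,(20,120,80),(35,255,255),(297,172,318,200)));print(ss,st)
top=(ss[0],st[1]+2); print("tri",tri(t,tt,s,top))
# console ticks
g=t["image"].astype(int); m=((g.min(2)>95)*255).astype(np.uint8); k=np.zeros_like(m); k[172:226,318:380]=m[172:226,318:380]
n,l,stt,c=cv2.connectedComponentsWithStats(k); 
yaw=0.;uv=np.array([349.,203.])
C=onplane(t,uv,(0,0,.0985))
for i in range(6):
    Rz=R.from_euler('z',yaw); nrm=Rz.apply([-.574,0,.819]); ax=Rz.apply([.819,0,.574]); ay=Rz.apply([0,1,0])
    Q=[];ids=[]
    for j in range(1,n):
        if stt[j,4]<3: continue
        v=onplane(t,c[j],C,nrm)-C; Q.append([v@ax,v@ay]); ids.append(j)
    Q=np.array(Q); r=np.hypot(*Q.T); ok=(r>.05)&(r<.075)
    f=least_squares(lambda v:np.hypot(*(Q[ok]-v[:2]).T)-v[2],[0,0,.06],loss='soft_l1',f_scale=.002)
    v=C+f.x[0]*ax+f.x[1]*ay; C=onplane(t,proj(t,v),(0,0,.0985)) 
    th=np.degrees(np.arctan2(-(Q[:,1]-f.x[1]),Q[:,0]-f.x[0]))
    res=(th[ok]+15)%30-15 if False else (th[ok]-30*np.round(th[ok]/30)); yaw-=np.radians(np.median(res))
print("C",C,"yaw",yaw,"R",f.x[2]); 
for j,rr,a in zip(ids,r,th): print(c[j].round(1),stt[j,4],rr.round(4),a.round(1))
fl,_=cen(mask(t,(3,150,100),(18,255,255),(330,170,360,190)))
v=onplane(t,fl,C+.006*nrm,nrm)-C; print("flag r",np.hypot(v@ax,v@ay),"cw deg",np.degrees(np.arctan2(-(v@ay),v@ax)))
fs,_=cen(mask(s,(3,150,100),(18,255,255),(225,240,245,262)))
v=onplane(s,fs,C+.006*nrm,nrm)-C; print("flag scene",np.hypot(v@ax,v@ay),np.degrees(np.arctan2(-(v@ay),v@ax)))
print("C in scene",proj(s,C),"axis pt",C+.032*nrm)
E
python3 meas.py
```

```text
wheel [0.60037929 0.22737782 0.12211478]
wheel [0.60657727 0.21563024 0.12187059]
post top pix [213.         222.17391304] [211 220   5   5  23] [0.51259443 0.16848019 0.095     ]
[306.32       185.66666667] [304 178   6  17  75]
tri (array([0.5113984 , 0.16679371, 0.09812901]), np.float64(0.002700651611313702))Traceback (most recent call last):
  File "meas.py", line 24, in <module>
    Q=np.array(Q); r=np.hypot(*Q.T); ok=(r>.05)&(r<.075)
                     ~~~~~~~~^^^^^^
TypeError: hypot() takes from 2 to 3 positional arguments but 0 were given
```

```bash
python3 - <<'E'
x=open("meas.py").read()
x=x.replace("""f=least_squares(lambda v:np.hypot(*(P-v[:2]).T)-v[2],[.6,.2,.12],loss='soft_l1',f_scale=.002); print("wheel",f.x)""",
"""w=P.mean(0)
    for i in range(4):
        a=w-np.array(im["eye"])[:2]; F=P[(P-w)@a/np.linalg.norm(a)>0.0]; f=least_squares(lambda v:np.hypot(*(F-v[:2]).T)-.1237,w,loss='soft_l1',f_scale=.002); w=f.x
    print("wheel",w,len(F),"rms",np.sqrt(np.mean(f.fun**2)),"handle dist",np.hypot(*(w-[.5114,.1668])))""")
x=x.replace("(g.min(2)>95)","((g-cv2.blur(t['image'],(9,9)).astype(int)).min(2)>18)")
open("meas.py","w").write(x)
E
python3 meas.py
```

```text
wheel [0.59935629 0.22609055] 14 rms 0.0009766800402792647 handle dist 0.10607392628048658
wheel [0.60734191 0.22319771] 7 rms 0.0020170050777146443 handle dist 0.11129039211682042
post top pix [213.         222.17391304] [211 220   5   5  23] [0.51259443 0.16848019 0.095     ]
[306.32       185.66666667] [304 178   6  17  75]
tri (array([0.5113984 , 0.16679371, 0.09812901]), np.float64(0.002700651611313702))
C [ 0.57415806 -0.18193882  0.0985    ] yaw 0.020381649908653716 R 0.058390295043332506
[350.5 179.5] 8 0.058 0.5
[338.1 182.2] 8 0.0592 -31.1
[361.3 182.4] 10 0.0575 29.6
[329.8 190.4] 11 0.0583 -60.6
[369.5 190. ] 8 0.0587 60.3
[326.3 200.5] 11 0.0588 -89.7
[371.7 200.3] 9 0.0588 89.8
[346.  210.7] 29 0.0294 -168.4
[335.5 210.5] 12 0.0437 -130.0
[329.2 210.9] 8 0.0577 -120.3
[367.6 210.9] 9 0.0586 120.5
[336.7 218.3] 9 0.0587 -150.0
[358.7 218.1] 9 0.058 150.4
flag r 0.0638195808751518 cw deg -15.02022238650628
flag scene 0.06673269546375726 -13.768741052208199
C in scene [223.16903009 250.35812335] axis pt [ 0.55579387 -0.18231316  0.124708  ]
```

Console: R 58 mm, and the ticks fall on the 30° grid. Flag at −15° and pointer at −130°, so the dial has about 115° to go. Wheel axis is about (0.6025, 0.225), and the post at (0.5114, 0.1668) gives a distance of 108 mm, as specified. Moving towards the post, by way of the console.

```bash
cat > plan.py <<'E'
from h import *
def down(az): # tool x at azimuth az, z down
    a=np.radians(az); x=[np.cos(a),np.sin(a),0]; return R.from_matrix(np.c_[x,np.cross([0,0,-1],x),[0,0,-1]])
def rows(pos,Rt,cur):
    """cur=(pos,R) commanded now; prints shares for target"""
    p0,R0=cur; v=R0.inv().apply(np.array(pos)-p0)/.6; w=(R0.inv()*Rt).as_rotvec()/np.pi
    print(np.r_[v,w].round(4),"rows>=%.1f"%max(np.linalg.norm(v)*.6/.0417,np.degrees(np.linalg.norm(w)*np.pi)/7.16))
def now():
    from station import env
    s=env.sense(); return np.array(s["position"]),rot(s["ee_rot"])
E
python3 - <<'E'
from plan import *
c=now(); rows([.46,-.3,.30],c[1],c); c1=(np.array([.46,-.3,.30]),c[1]); 
rows([.47,-.05,.30],down(0),c1); rows([.46,.167,.25],down(0),(np.array([.47,-.05,.30]),down(0)))
E
```

```text
[ 0.4699 -0.2972 -0.1303  0.      0.      0.    ] rows>=8.2
[ 1.977e-01 -3.672e-01  6.000e-04 -5.000e-04  2.000e-04  1.445e-01] rows>=6.0
[-0.0167 -0.3617  0.0833  0.      0.      0.    ] rows>=5.3
```

```bash
python3 -m inch '0.47 -0.297 -0.13 0 0 0 1;0.47 -0.297 -0.13 0 0 0 1;0.47 -0.297 -0.13 0 0 0 1;0.47 -0.297 -0.13 0 0 0 1;0.47 -0.297 -0.13 0 0 0 1;0.47 -0.297 -0.13 0 0 0 1;0.47 -0.297 -0.13 0 0 0 1;0.47 -0.297 -0.13 0 0 0 1'
python3 -m inch '0.2 -0.38 0 0 0 0.1445 1;0.2 -0.38 0 0 0 0.1445 1;0.2 -0.38 0 0 0 0.1445 1;0.2 -0.38 0 0 0 0.1445 1;0.2 -0.38 0 0 0 0.1445 1;0.2 -0.38 0 0 0 0.1445 1;0.2 -0.38 0 0 0 0.1445 1;0.2 -0.38 0 0 0 0.1445 1'
python3 -m inch '-0.017 -0.36 0.08 0 0 0 1;-0.017 -0.36 0.08 0 0 0 1;-0.017 -0.36 0.08 0 0 0 1;-0.017 -0.36 0.08 0 0 0 1;-0.017 -0.36 0.08 0 0 0 1;-0.017 -0.36 0.08 0 0 0 1;-0.017 -0.36 0.08 0 0 0 1'
python3 - <<'E'
from station import env
import cv2,pickle
from h import *
s=env.snapshot("wrist"); pickle.dump(s,open("w1.pkl","wb"));cv2.imwrite("pics/w1.png",s["image"]); print(s["eye"],rot(s["attitude"]).as_matrix().round(2))
for n,P in dict(post=(.5114,.1668,.102),ax=(.6025,.225,.036)).items(): print(n,proj(s,P))
E
```

```text
time: 0.77
position: [0.456, -0.3061, 0.2987]
ee_rot: [-0.0, 0.974, 0.225, -0.0]
wrist_force: [0.7, 0.2, -0.0]
grip_width: 0.087
grasp_force: 0.0
time: 1.43
position: [0.4634, -0.0459, 0.2986]
ee_rot: [0.0, 1.0, 0.004, 0.0]
wrist_force: [0.1, -1.3, 1.2]
grip_width: 0.0871
grasp_force: 0.0
time: 2.02
position: [0.4522, 0.1684, 0.2494]
ee_rot: [-0.0, 1.0, 0.003, -0.001]
wrist_force: [0.2, -0.2, -0.1]
grip_width: 0.0868
grasp_force: 0.0
[0.53184364 0.16868857 0.41022643] [[ 0.   -0.96 -0.29]
 [-1.   -0.    0.  ]
 [-0.    0.29 -0.96]]
post [281.51971042 137.25388418]
ax [225.08634939  41.77791022]
```

View pics/w1.png

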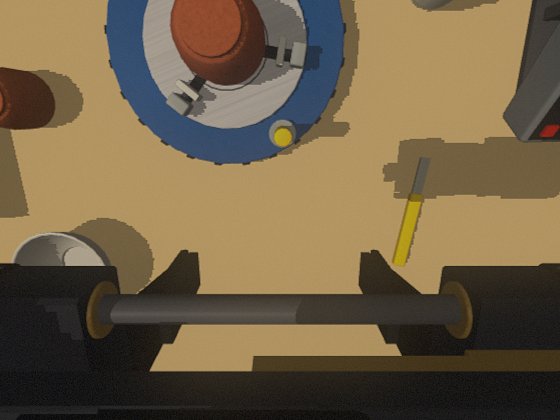

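The wrist view shows the post top at (283,137), predicted at (281.5,137), so it agrees. Jaw2 is at (290,53) and jaw1 at (186,95). I'll refine the axis and the jaw opening from this view.

```bash
python3 - <<'E'
import pickle
from h import *
from scipy.optimize import least_squares
s=pickle.load(open("w1.pkl","rb")); im=s["image"]; hsv=cv2.cvtColor(im,cv2.COLOR_BGR2HSV)
b=mask(s,(95,90,30),(130,255,255),(90,0,360,175)); b=cv2.morphologyEx(b,cv2.MORPH_OPEN,np.ones((3,3)))
ys,xs=np.nonzero(b)
# outer sides: leftmost and rightmost blue, per row (upper rows), inner boundary per row
O=[];I=[]
for y in range(2,130):
    x=np.nonzero(b[y])[0]; O+= [(x[0]-.5,y),(x[-1]+.5,y)]
    g=np.nonzero(np.diff(x)>15)[0]
    if len(g)==1 : I+=[(x[g[0]]+.5,y),(x[g[0]+1]-.5,y)]
for nm,L,z,r in(("outer",O,.031,.125),("inner@36",I,.036,.085)):
    P=np.array([onplane(s,p,(0,0,z))[:2] for p in L])
    f=least_squares(lambda v:np.hypot(*(P-v[:2]).T)-r,[.6,.225],loss='soft_l1',f_scale=.002); print(nm,f.x,len(P),np.sqrt(np.mean(f.fun**2)))
    f=least_squares(lambda v:np.hypot(*(P-v[:2]).T)-v[2],[.6,.225,r],loss='soft_l1',f_scale=.002); print(nm,f.x)
c,st=cen(mask(s,(20,150,100),(35,255,255),(265,120,300,155))); print("post",c,st,onplane(s,c,(0,0,.102)))
cv2.imwrite("pics/w1c.png",cv2.resize(im[0:140,150:320],None,fx=4,fy=4,interpolation=cv2.INTER_CUBIC))
E
```

```text
outer [0.60544513 0.22580509] 256 0.004528021394489101
outer [0.60108845 0.22574244 0.12269457]
inner@36 [0.60038044 0.22581005] 246 0.0007290855109784814
inner@36 [0.60004835 0.22580368 0.08466916]
post [282.34532374 136.40647482] [274 127  18  20 278] [0.51216034 0.16604883 0.102     ]
```

View pics/w1c.png

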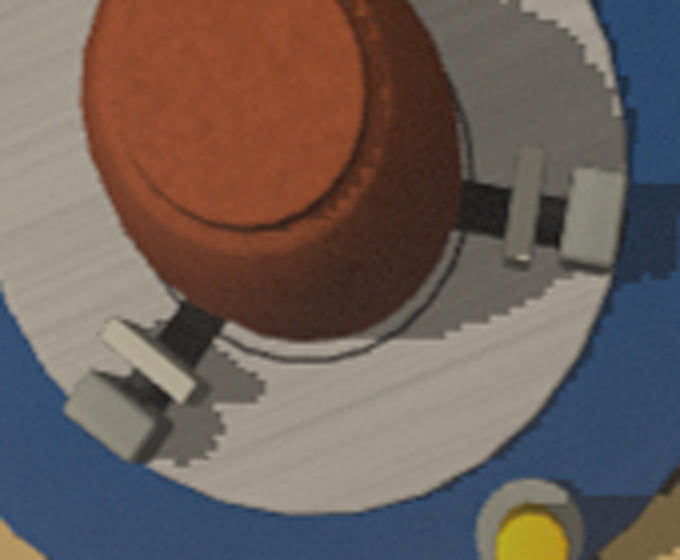

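```bash
python3 - <<'E'
import pickle
from h import *
s=pickle.load(open("w1.pkl","rb")); A=np.array([.6003,.2258])
for n,u in dict(j2=(279,51),j1=(190.5,88)).items():
    v=onplane(s,u,(0,0,.056))[:2]-A; print(n,np.hypot(*v),np.degrees(np.arctan2(v[1],v[0]))%360)
v=np.array([.5115,.1663])-A;print(np.hypot(*v),np.degrees(np.arctan2(v[1],v[0]))%360)
E
python3 - <<'E'
from plan import *
c=now(); print(c[0],c[1].as_matrix().round(3)); rows([.5115,.1665,.12],down(0),c); rows([.5115,.1665,.061],down(0),(np.array([.5115,.1665,.12]),down(0)))
E
```

```text
j2 0.05708307662277399 260.4057124962138
j1 0.054826611188798405 143.00689711099747
0.10689101926728924 213.82386645650985
[0.45305612 0.16548765 0.24973291] [[ 1.     0.002 -0.001]
 [ 0.002 -1.    -0.   ]
 [-0.001  0.    -1.   ]]
[ 9.770e-02 -1.600e-03  2.161e-01  2.000e-04  4.000e-04  6.000e-04] rows>=3.4
[0.     0.     0.0983 0.     0.     0.    ] rows>=1.4
```

```bash
python3 -m inch '0.0977 -0.0016 0.12 0 0 0 1;0.0977 -0.0016 0.12 0 0 0 1;0.0977 -0.0016 0.216 0 0 0 1;0.0977 -0.0016 0.216 0 0 0 1;0.0977 -0.0016 0.216 0 0 0 1;0.0977 -0.0016 0.216 0 0 0 1'
python3 - <<'E'
from plan import *
c=now(); print(c[0]); rows([.5115,.1665,.061],down(0),c)
E
```

```text
time: 2.57
position: [0.5118, 0.1636, 0.1198]
ee_rot: [0.001, 1.0, -0.002, -0.002]
wrist_force: [0.7, 0.2, 0.7]
grip_width: 0.0873
grasp_force: 0.0
[0.51181902 0.16362033 0.11983409]
[-0.0002 -0.0049  0.0981  0.0003  0.001  -0.0011] rows>=1.4
```

```bash
python3 -m inch '0 -0.005 0.05 0 0 0 1;0 -0.005 0.098 0 0 0 1;0 -0.005 0.098 0 0 0 1;0 -0.005 0.098 0 0 0 -1;0 -0.005 0.098 0 0 0 -1;0 -0.005 0.098 0 0 0 -1;0 -0.005 0.098 0 0 0 -1;0 -0.005 0.098 0 0 0 -1'
python3 -m inch '0 0 0 0 0 0 -1;0 0 0 0 0 0 -1;0 0 0 0 0 0 -1'
python3 - <<'E'
from plan import *
c=now(); A=np.array([.6003,.2258]); print(c[0]); r=.108; a0=np.arctan2(*(c[0][:2]-A)[::-1]); print(np.degrees(a0)%360,np.hypot(*(c[0][:2]-A)))
v0=c[0][:2]-A
for d in np.arange(.1,1.25,.1):
    p=A+R.from_euler('z',-d).apply(np.r_[v0,0])[:2]; q=c[1].inv().apply(np.r_[p,c[0][2]]-c[0])/.6; print(round(d,2),q.round(4))
E
```

```text
time: 3.23
position: [0.5129, 0.1695, 0.0635]
ee_rot: [0.0, 1.0, -0.0, 0.001]
wrist_force: [0.7, -0.3, 0.0]
grip_width: 0.0618
grasp_force: 0.0
time: 3.48
position: [0.5119, 0.1694, 0.0622]
ee_rot: [0.0, 1.0, -0.0, 0.0]
wrist_force: [-0.0, -0.5, -0.1]
grip_width: 0.0417
grasp_force: 0.0
[0.51193391 0.16938311 0.06217055]
212.55599660269553 0.10484002520969633
0.1 [-0.0087 -0.0152 -0.    ]
0.2 [-0.0157 -0.0311 -0.    ]
0.3 [-0.0212 -0.0477 -0.    ]
0.4 [-0.025  -0.0648 -0.    ]
0.5 [-0.0271 -0.0821 -0.    ]
0.6 [-0.0274 -0.0996 -0.    ]
0.7 [-0.026 -0.117 -0.   ]
0.8 [-0.0228 -0.1342 -0.    ]
0.9 [-0.0179 -0.1509 -0.    ]
1.0 [-0.0114 -0.1672 -0.    ]
1.1 [-0.0033 -0.1826 -0.    ]
1.2 [ 0.0063 -0.1972 -0.    ]
```

```bash
python3 -m inch '0 0 0 0 0 0 -1;0 0 0 0 0 0 -1;0 0 0 0 0 0 -1;0 0 0 0 0 0 -1;0 0 0 0 0 0 -1;0 0 0 0 0 0 -1'
python3 -c "
from plan import *
print(now()[0])"
```

```text
time: 3.98
position: [0.5114, 0.1661, 0.0618]
ee_rot: [0.002, 1.0, -0.001, -0.001]
wrist_force: [-2.4, -6.3, 4.3]
grip_width: 0.0171
grasp_force: 30.0
[0.51138166 0.16614053 0.06180443]
```

```bash
python3 - <<'E'
import numpy as np
A=np.array([.6003,.2258]);C0=np.array([.5117,.1694]);a0=np.radians(213.7)
for d in np.arange(0,1.2,.08):
    p=A+.1075*np.array([np.cos(a0-d),np.sin(a0-d)])-C0; print(round(d,2),(p*[1,-1]/.6).round(4))
E
```

```text
0.0 [-0.0014  0.0054]
0.08 [-0.0089 -0.0068]
0.16 [-0.0153 -0.0196]
0.24 [-0.0207 -0.0329]
0.32 [-0.0251 -0.0465]
0.4 [-0.0283 -0.0605]
0.48 [-0.0305 -0.0747]
0.56 [-0.0314 -0.089 ]
0.64 [-0.0313 -0.1033]
0.72 [-0.0299 -0.1176]
0.8 [-0.0275 -0.1317]
0.88 [-0.0239 -0.1455]
0.96 [-0.0193 -0.1591]
1.04 [-0.0135 -0.1722]
1.12 [-0.0068 -0.1849]
```

```bash
python3 -m inch '-0.009 -0.007 0 0 0 0 -1;-0.0153 -0.0196 0 0 0 0 -1;-0.0207 -0.033 0 0 0 0 -1;-0.025 -0.0465 0 0 0 0 -1;-0.0283 -0.0605 0 0 0 0 -1;-0.0283 -0.0605 0 0 0 0 -1'
python3 -c "
from plan import *
p=now()[0];v=p[:2]-[.6003,.2258];print(p,np.hypot(*v),np.degrees(np.arctan2(v[1],v[0]))%360)"
```

```text
time: 4.48
position: [0.4929, 0.2026, 0.0617]
ee_rot: [0.003, 1.0, -0.001, -0.002]
wrist_force: [-6.3, -7.0, 6.4]
grip_width: 0.0176
grasp_force: 29.9
[0.49288387 0.20263382 0.06169053] 0.10988583959810305 192.17043579258208
```

```bash
python3 -m inch '-0.001 -0.0142 0 0 0 0 -1;-0.0015 -0.0285 0 0 0 0 -1;-0.001 -0.0428 0 0 0 0 -1;0 -0.0571 0 0 0 0 -1;0.002 -0.071 0 0 0 0 -1;0.002 -0.071 0 0 0 0 -1'
python3 - <<'E'
from plan import *
from station import env
import pickle
p=now()[0];v=p[:2]-[.6003,.2258];print(p,np.hypot(*v),np.degrees(np.arctan2(v[1],v[0]))%360)
s=env.snapshot("top");pickle.dump(s,open("t2.pkl","wb"))
E
```

```text
time: 4.98
position: [0.4933, 0.2463, 0.0611]
ee_rot: [0.003, 1.0, -0.0, -0.003]
wrist_force: [-7.0, -5.5, 6.6]
grip_width: 0.0172
grasp_force: 30.0
[0.49332174 0.2462876  0.06112031] 0.1089224019116387 169.15845421973145
```

```bash
python3 -m inch '0.0025 -0.0138 0 0 0 0 -1;0.007 -0.0274 0 0 0 0 -1;0.01 -0.034 0 0 0 0 -1;0.01 -0.034 0 0 0 0 -1;0.01 -0.034 0 0 0 0 -1'
python3 - <<'E'
from plan import *
from station import env
import pickle
p=now()[0];v=p[:2]-[.6003,.2258];print(p,np.hypot(*v),np.degrees(np.arctan2(v[1],v[0]))%360)
s=env.snapshot("scene");pickle.dump(s,open("s3.pkl","wb"))
t=env.snapshot("top");w=env.snapshot("wrist")
cr=lambda im,x,y,w,h:cv2.resize(im["image"][y:y+h,x:x+w],(400,300),interpolation=cv2.INTER_CUBIC)
cv2.imwrite("pics/c3.png",np.vstack([np.hstack([cr(s,290,165,100,80),cr(t,145,145,105,100)]),np.hstack([cr(w,0,0,560,420),cr(pickle.load(open("t2.pkl","rb")),145,145,105,100)])]))
E
```

```text
time: 5.45
position: [0.4992, 0.2655, 0.0609]
ee_rot: [0.003, 1.0, -0.001, -0.004]
wrist_force: [-7.2, -7.2, 5.2]
grip_width: 0.0171
grasp_force: 30.0
[0.49920962 0.26551001 0.06086265] 0.10861008255137786 158.55425900528203
```

View pics/c3.png

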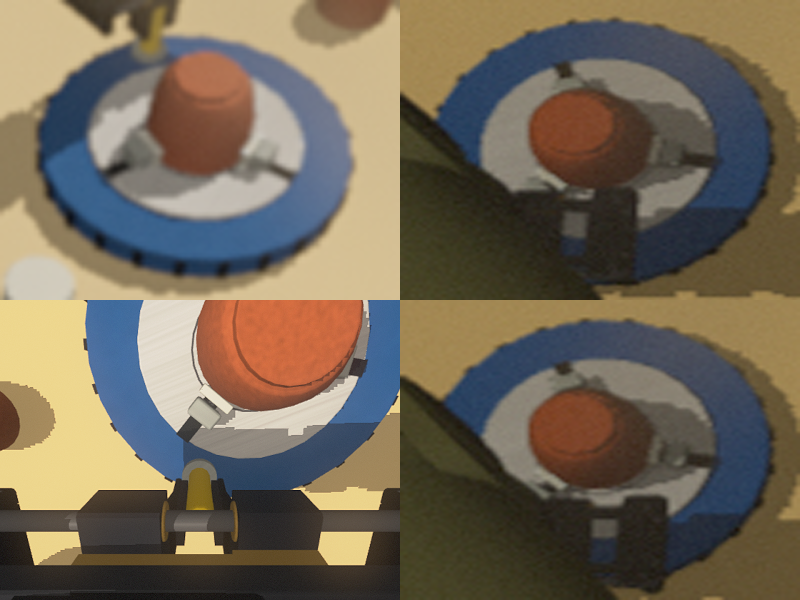

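The pads of all three jaws are on the pot, which looks flat and centred. I estimate the clamp at about 1.17, so I'll nudge it slightly further, then release and lift.

```bash
python3 -m inch '0.0027 -0.0067 0 0 0 0 -1;0.0027 -0.0067 0 0 0 0 -1;0.0027 -0.0067 0 0 0 0 -1;0.0027 -0.0067 0 0 0 0 -1'
python3 -c "
from plan import *
p=now()[0];v=p[:2]-[.6003,.2258];print(p,np.hypot(*v),np.degrees(np.arctan2(v[1],v[0]))%360)"
python3 -m inch '0 0 0 0 0 0 -0.2;0 0 0 0 0 0 -0.2;0 0 0 0 0 0 -0.2;0 0 0 0 0 0 -0.2;0 0 -0.05 0 0 0 -0.2;0 0 -0.1 0 0 0 -0.2;0 0 -0.17 0 0 0 -0.2;0 0 -0.24 0 0 0 1'
python3 -m inch '-0.02 0.1 -0.06 0 0 0 1;-0.02 0.2 -0.12 0 0 0 1;-0.02 0.26 -0.12 0 0 0 1;-0.02 0.26 -0.12 0 0 0 1;-0.02 0.26 -0.12 0 0 0 1'
python3 - <<'E'
from plan import *
from station import env
import pickle
s=env.snapshot("wrist");pickle.dump(s,open("w4.pkl","wb")); print(now()[0])
cv2.imwrite("pics/w4.png",cv2.resize(s["image"],(560,420)))
A=np.array([.6003,.2258])
c,st=cen(mask(s,(20,150,100),(35,255,255),(0,0,250,260))); P=onplane(s,c,(0,0,.1));v=P[:2]-A; print("post",c,st,P,np.hypot(*v),np.degrees(np.arctan2(v[1],v[0]))%360)
E
```

```text
time: 5.93
position: [0.5007, 0.2688, 0.0608]
ee_rot: [0.004, 1.0, -0.001, -0.004]
wrist_force: [-7.2, -8.2, 6.6]
grip_width: 0.0172
grasp_force: 30.0
[0.50073939 0.26883006 0.06083181] 0.10846151905946375 156.62601429857307
time: 6.6
position: [0.5031, 0.2729, 0.2065]
ee_rot: [-0.0, 1.0, 0.0, -0.001]
wrist_force: [1.0, -0.3, -0.0]
grip_width: 0.037
grasp_force: 0.0
time: 7.02
position: [0.4938, 0.1091, 0.2801]
ee_rot: [0.002, 1.0, -0.005, 0.003]
wrist_force: [1.4, 0.1, -0.0]
grip_width: 0.0669
grasp_force: 0.0
[0.4935243  0.11099704 0.27941427]
post [131.04827586 183.93448276] [120 171  32  25 290] [0.50580594 0.26460161 0.1       ] 0.10215034160603563 157.6757258156307
```

View pics/w4.png

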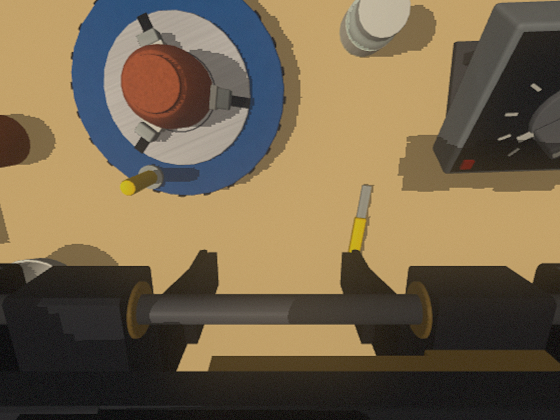

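The grip looks good: all three pads press, the pot is central, and nothing else has moved. Next the dial; I'll plan a standoff along the face normal.

```bash
cat > dial.py <<'E'
from plan import *
C=np.array([.57416,-.18194,.0985]); yaw=.0204
Rz=R.from_euler('z',yaw); n=Rz.apply([-.5736,0,.8192]); ax=Rz.apply([.8192,0,.5736]); ay=Rz.apply([0,1,0])
def pose(cw,out): # tool x along pointer direction at cw deg from up-slope
    a=np.radians(cw); x=np.cos(a)*ax-np.sin(a)*ay; return C+out*n, R.from_matrix(np.c_[x,np.cross(-n,x),-n])
E
python3 - <<'E'
from dial import *
from station import env
print(env.sense()["q"])
c=now(); w1=(np.array([.44,-.06,.31]),down(65)); rows(*w1,c); s=pose(-130,.14); rows(*s,w1); print(s[0])
E
```

```text
[ 0.45163088  0.01647912 -0.72909527  1.69344327  0.01502269  1.43244491
 -1.85936772]
[-0.0864  0.2859 -0.0506  0.0016 -0.0007 -0.364 ] rows>=9.2
[-0.1487  0.1684  0.1614 -0.2039 -0.0247 -0.3556] rows>=10.3
[ 0.49387271 -0.18357809  0.213188  ]
```

```bash
python3 -m inch '-0.086 0.286 -0.05 0 0 -0.364 1;-0.086 0.286 -0.05 0 0 -0.364 1;-0.086 0.286 -0.05 0 0 -0.364 1;-0.086 0.286 -0.05 0 0 -0.364 1;-0.086 0.286 -0.05 0 0 -0.364 1;-0.086 0.286 -0.05 0 0 -0.364 1;-0.086 0.286 -0.05 0 0 -0.364 1;-0.086 0.286 -0.05 0 0 -0.364 1'
python3 -m inch '0 0 0 0 0 -0.045 1;0 0 0 0 0 -0.045 1;0 0 0 0 0 -0.045 1'
python3 - <<'E'
from dial import *
c=now(); rows(*pose(-130,.14),c); print(c[0])
E
```

```text
time: 7.73
position: [0.4404, -0.0545, 0.3072]
ee_rot: [0.0, 0.902, 0.431, 0.0]
wrist_force: [-0.4, 0.6, 0.2]
grip_width: 0.0873
grasp_force: 0.0
time: 7.98
position: [0.4405, -0.0535, 0.307]
ee_rot: [0.0, 0.871, 0.491, -0.0]
wrist_force: [0.0, 0.3, -0.0]
grip_width: 0.0875
grasp_force: 0.0
[-0.1395  0.1882  0.1564 -0.2072 -0.0139 -0.3884] rows>=11.1
[ 0.4404705  -0.05353711  0.3070338 ]
```

```bash
python3 -m inch '-0.1395 0.188 0.156 -0.207 -0.014 -0.388 1;-0.1395 0.188 0.156 -0.207 -0.014 -0.388 1;-0.1395 0.188 0.156 -0.207 -0.014 -0.388 1;-0.1395 0.188 0.156 -0.207 -0.014 -0.388 1;-0.1395 0.188 0.156 -0.207 -0.014 -0.388 1;-0.1395 0.188 0.156 -0.207 -0.014 -0.388 1;-0.1395 0.188 0.156 -0.207 -0.014 -0.388 1;-0.1395 0.188 0.156 -0.207 -0.014 -0.388 1'
python3 - <<'E'
from dial import *
c=now(); rows(*pose(-130,.14),c); print(c[0])
E
```

```text
time: 8.65
position: [0.4937, -0.184, 0.2135]
ee_rot: [0.205, 0.555, 0.8, 0.098]
wrist_force: [0.2, 0.4, 0.2]
grip_width: 0.0872
grasp_force: 0.0
[ 0.0008  0.0003  0.0006 -0.0567 -0.0036 -0.1066] rows>=3.0
[ 0.49369785 -0.18403803  0.21353673]
```

```bash
python3 -m inch '0 0 0 -0.0567 -0.0036 -0.1066 1;0 0 0 -0.0567 -0.0036 -0.1066 1;0 0 0 -0.0567 -0.0036 -0.1066 1;0 0 0 -0.0567 -0.0036 -0.1066 1;0 0 0 -0.0567 -0.0036 -0.1066 1'
python3 - <<'E'
from dial import *
from station import env
import pickle
c=now(); rows(*pose(-130,.14),c); print(c[0],env.sense()["q"])
s=env.snapshot("wrist");pickle.dump(s,open("w5.pkl","wb"));cv2.imwrite("pics/w5.png",s["image"])
for nm,P in dict(C=C,tip=pose(-130,.006)[0]+.048*pose(-130,0)[1].as_matrix()[:,0],flag=C+.006*n+.062*pose(-15,0)[1].as_matrix()[:,0]).items(): print(nm,proj(s,P))
E
```

```text
time: 9.07
position: [0.4936, -0.1852, 0.2124]
ee_rot: [0.269, 0.397, 0.868, 0.13]
wrist_force: [-0.2, 0.3, -0.3]
grip_width: 0.0868
grasp_force: 0.0
[ 0.0013  0.0026 -0.0007 -0.0007 -0.0007 -0.0018] rows>=0.1
[ 0.49356354 -0.18515239  0.21243947] [ 0.69541096 -0.30086836 -0.15420991  2.23023348 -0.53333897  0.74457118
  1.5606836 ]
C [282.26653657 203.18212587]
tip [282.0713802  152.65259651]
flag [341.39642698 231.0309106 ]
```

View pics/w5.png

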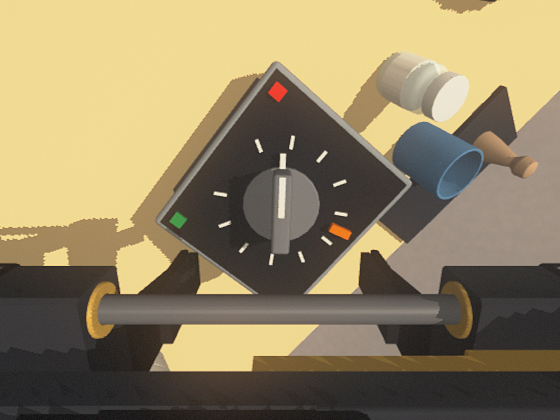

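The wrist view shows the bar upright in the image with its tip at (282.5,155), predicted (282,153). The flag is at (341,231), predicted (341,231). I'll refine both angles, then move in.

```bash
cat > ang.py <<'E'
from dial import *
def ang(s,uv,out):
    v=onplane(s,uv,C+out*n,n)-C; return np.hypot(v@ax,v@ay).round(4),np.degrees(np.arctan2(-(v@ay),v@ax)).round(2)
E
python3 - <<'E'
from ang import *
import pickle
s=pickle.load(open("w5.pkl","rb"))
c,st=cen(mask(s,(5,150,100),(18,255,255),(320,215,365,245))); print("flag",c,st,ang(s,c,.006))
m=cv2.inRange(s["image"],(150,150,150),(255,255,255))
n_,l,st,cc=cv2.connectedComponentsWithStats(m[130:270,200:360].copy())
for i in range(1,n_):
    if st[i,4]>8: u=cc[i]+[200,130]; print(u.round(1),st[i],ang(s,u,0.),ang(s,u,.006),ang(s,u,.042))
c=now(); rows(*pose(-130,.05),c); rows(*pose(-130,.013),c)
E
```

```text
flag [339.6069869  230.99126638] [329 223  23  17 229] (np.float64(0.0604), np.float64(-14.36))
[354.5 134. ] [148   0  12  11  51] (np.float64(0.0906), np.float64(-84.38)) (np.float64(0.0899), np.float64(-85.12)) (np.float64(0.0859), np.float64(-89.76))
[291.6 142.1] [89  6  6 14 48] (np.float64(0.0573), np.float64(-121.33)) (np.float64(0.0577), np.float64(-121.6)) (np.float64(0.0603), np.float64(-123.12))
[258.4 145.6] [55  9  8 14 52] (np.float64(0.0579), np.float64(-151.6)) (np.float64(0.0582), np.float64(-151.06)) (np.float64(0.0603), np.float64(-147.92))
[321.5 156.2] [117  21  10  11  46] (np.float64(0.0567), np.float64(-90.78)) (np.float64(0.0568), np.float64(-91.82)) (np.float64(0.0577), np.float64(-97.92))
[282.5 161. ] [80 24  6 15 90] (np.float64(0.0398), np.float64(-129.44)) (np.float64(0.0406), np.float64(-129.51)) (np.float64(0.0453), np.float64(-129.85))
[281.5 197.5] [ 78  47   8  42 285] (np.float64(0.0056), np.float64(-136.78)) (np.float64(0.0071), np.float64(-135.52)) (np.float64(0.0159), np.float64(-132.83))
[339.1 182.9] [133  50  13   7  42] (np.float64(0.0564)
[... 607 characters left out ...]
.float64(0.0571), np.float64(1.42)) (np.float64(0.0549), np.float64(0.21)) (np.float64(0.0425), np.float64(-9.65))
[241.8 249.5] [ 39 117   7   6  21] (np.float64(0.062), np.float64(90.55)) (np.float64(0.0596), np.float64(91.56)) (np.float64(0.0457), np.float64(99.81))
[300.9 256.6] [ 98 122   7  10  36] (np.float64(0.0581), np.float64(31.57)) (np.float64(0.0555), np.float64(31.09)) (np.float64(0.0396), np.float64(26.8))
[270.9 259.1] [ 69 124   5  11  34] (np.float64(0.0589), np.float64(61.33)) (np.float64(0.0561), np.float64(61.68)) (np.float64(0.0399), np.float64(64.76))
[ 0.0017  0.0028  0.1495 -0.0012 -0.0006 -0.0025] rows>=2.2
[ 0.0015  0.0031  0.2112 -0.0012 -0.0006 -0.0025] rows>=3.0
```

```bash
python3 -m inch '0.0015 0.003 0.06 0 0 0 1;0.0015 0.003 0.12 0 0 0 1;0.0015 0.003 0.165 0 0 0 1;0.0015 0.003 0.195 0 0 0 1;0.0015 0.003 0.211 0 0 0 1;0.0015 0.003 0.211 0 0 0 1;0.0015 0.003 0.211 0 0 0 1'
python3 - <<'E'
from dial import *
from station import env
c=now(); rows(*pose(-130,.013),c); print(env.sense()["q"])
E
```

```text
time: 9.7
position: [0.5675, -0.1818, 0.1101]
ee_rot: [0.27, 0.396, 0.868, 0.13]
wrist_force: [0.8, 0.4, 0.6]
grip_width: 0.0869
grasp_force: 0.0
[ 0.001  -0.0018  0.0006 -0.0008 -0.0006 -0.0013] rows>=0.0
[ 0.62853133 -0.01738747 -0.21148896  2.22264778 -0.60581404  0.44448138
  1.61750054]
```

```bash
python3 -m inch '0 0 0 0 0 0 -1;0 0 0 0 0 0 -1;0 0 0 0 0 0 -1;0 0 0 0 0 0 -1;0 0 0 0 0 0 -1;0 0 0 0 0 0 -1;0 0 0 0 0 0 -1;0 0 0 0 0 0 -1'
python3 -m inch '0 0 0 0 0 0 -1;0 0 0 0 0 0 -1;0 0 0 0 0 0 -1;0 0 0 0 0 0 -1;0 0 0 0 0 0 -1;0 0 0 0 0 0 -1;0 0 0 0 0 0 -1'
python3 - <<'E'
from dial import *
c=now(); rows(*pose(-130,.013),c)
E
```

```text
time: 10.37
position: [0.5671, -0.1823, 0.11]
ee_rot: [0.27, 0.396, 0.868, 0.129]
wrist_force: [0.6, 0.5, -0.1]
grip_width: 0.0415
grasp_force: 0.0
time: 10.95
position: [0.5668, -0.1827, 0.1097]
ee_rot: [0.27, 0.396, 0.868, 0.129]
wrist_force: [-1.2, -2.1, -1.3]
grip_width: 0.0156
grasp_force: 30.0
[ 0.0011  0.0003  0.0007 -0.001  -0.0003 -0.0011] rows>=0.0
```

Gripped, with the pads centred on the bar. Turning about 58° clockwise, then checking.

```bash
python3 -m inch '0 0 0 0 0 0.04 -1;0 0 0 0 0 0.08 -1;0 0 0 0 0 0.12 -1;0 0 0 0 0 0.16 -1;0 0 0 0 0 0.2 -1;0 0 0 0 0 0.24 -1;0 0 0 0 0 0.28 -1;0 0 0 0 0 0.32 -1'
python3 - <<'E'
from dial import *
from station import env
c=now(); print(env.sense()["q"]); v=c[1].as_matrix()[:,0]; cw=np.degrees(np.arctan2(-(v@ay),v@ax)); print("cw",cw); rows(*pose(-14.7,.013),c)
E
```

```text
time: 11.62
position: [0.5673, -0.1826, 0.11]
ee_rot: [0.175, 0.765, 0.57, 0.243]
wrist_force: [-0.6, -1.2, -2.5]
grip_width: 0.0158
grasp_force: 30.0
[ 0.64557243 -0.01704674 -0.22726416  2.22285887 -0.60724236  0.44312961
  0.61485202]
cw -72.18119749891535
[ 4.000e-04 -1.800e-03  7.000e-04 -2.000e-04  9.000e-04  3.193e-01] rows>=8.0
```

```bash
python3 -m inch '0 0 0 0 0 0.04 -1;0 0 0 0 0 0.08 -1;0 0 0 0 0 0.12 -1;0 0 0 0 0 0.16 -1;0 0 0 0 0 0.2 -1;0 0 0 0 0 0.24 -1;0 0 0 0 0 0.28 -1;0 0 0 0 0 0.3 -1'
python3 -m inch '0 0 0 0 0 0.02 -1;0 0 0 0 0 0.02 -1;0 0 0 0 0 0.02 -1;0 0 0 0 0 0.02 -1;0 0 0 0 0 0.02 -1'
python3 - <<'E'
from ang import *
from station import env
c=now(); v=c[1].as_matrix()[:,0]; print("cw",np.degrees(np.arctan2(-(v@ay),v@ax))); rows(*pose(-14.7,.013),c)
E
```

```text
time: 12.28
position: [0.5676, -0.183, 0.1103]
ee_rot: [0.045, 0.94, 0.16, 0.296]
wrist_force: [2.5, -3.8, -3.2]
grip_width: 0.0159
grasp_force: 30.0
time: 12.7
position: [0.5676, -0.1831, 0.1103]
ee_rot: [0.037, 0.945, 0.134, 0.298]
wrist_force: [3.5, -4.0, -3.7]
grip_width: 0.0158
grasp_force: 30.0
cw -14.99898101382624
[-0.0017 -0.0022  0.0007  0.0006  0.0007  0.0017] rows>=0.0
```

Release, back off along the tool axis and look.

```bash
python3 -m inch '0 0 0 0 0 0 1;0 0 0 0 0 0 1;0 0 0 0 0 0 1;0 0 0 0 0 0 1;0 0 0 0 0 0 1;0 0 0 0 0 0 1'
python3 -m inch '0 0 -0.05 0 0 0 1;0 0 -0.1 0 0 0 1;0 0 -0.15 0 0 0 1;0 0 -0.2 0 0 0 1;0 0 -0.2 0 0 0 1'
python3 - <<'E'
from ang import *
from station import env
import pickle
s=env.snapshot("wrist");t=env.snapshot("top");sc=env.snapshot("scene");pickle.dump((s,t,sc),open("w6.pkl","wb"))
cr=lambda im,x,y,w,h:cv2.resize(im["image"][y:y+h,x:x+w],(400,300),interpolation=cv2.INTER_CUBIC)
cv2.imwrite("pics/w6.png",np.vstack([np.hstack([cr(s,0,0,560,420),cr(s,200,110,213,160)]),np.hstack([cr(t,130,130,133,100),cr(sc,170,150,227,170)])]))
print(now()[0],env.sense()["q"])
c,st=cen(mask(s,(5,150,100),(18,255,255),(150,100,400,290))); print("flag",c,st,ang(s,c,.006))
m=cv2.inRange(s["image"],(150,150,150),(255,255,255)); m[:, :180]=0; m[:,380:]=0; m[290:]=0;m[:110]=0
n_,l,st,cc=cv2.connectedComponentsWithStats(m)
for i in range(1,n_):
    if st[i,4]>20: print(cc[i].round(1),st[i,4],ang(s,cc[i],0.),ang(s,cc[i],.006))
E
```

```text
time: 13.2
position: [0.5672, -0.1819, 0.11]
ee_rot: [0.036, 0.945, 0.134, 0.297]
wrist_force: [-0.2, -1.6, -0.2]
grip_width: 0.0476
grasp_force: 0.0
time: 13.62
position: [0.4989, -0.1856, 0.2145]
ee_rot: [0.039, 0.944, 0.133, 0.3]
wrist_force: [1.1, -0.3, 1.0]
grip_width: 0.0811
grasp_force: 0.0
[ 0.49855464 -0.18346096  0.20853611] [ 0.72035217 -0.28989599 -0.18700577  2.22977827 -0.54558568  0.73120189
 -0.43802037]
flag [275.48178138 140.951417  ] [271 129  10  25 247] (np.float64(0.0612), np.float64(-14.07))
[258.6 147.7] 37 (np.float64(0.0567), np.float64(-29.52)) (np.float64(0.0571), np.float64(-29.07))
[292.  147.7] 34 (np.float64(0.057), np.float64(1.11)) (np.float64(0.0574), np.float64(0.68))
[276. 165.] 75 (np.float64(0.0393), np.float64(-13.05)) (np.float64(0.0401), np.float64(-13.07))
[230.7 164.5] 31 (np.float64(0.0564), np.float64(-60.05)) (np.float64(0.0564), np.float64(-58.83))
[320.4 164.1] 35 (np.float64(0.0579), np.float64(31.38)) (np.float64(0.0579), np.float64(30.22))
[275.5 201.9] 246 (np.float64(0.0046), np.float64(-5.78)) (np.float64(0.0061), np.float64(-7.9))
[215.5 192.5] 36 (np.float64(0.057), np.float64(-91.03)) (np.float64(0.0562), np.float64(-89.39))
[335.5 192. ] 36 (np.float64(0.0586), np.float64(61.35)) (np.float64(0.0579), np.float64(59.77))
[217.3 223. ] 32 (np.float64(0.0576), np.float64(-121.33)) (np.float64(0.056), np.float64(-119.72))
[334.3 222.7] 30 (np.float64(0.0595), np.float64(90.98)) (np.float64(0.0579), np.float64(89.4))
[233.8 248.1] 24 (np.float64(0.0585), np.float64(-151.23)) (np.float64(0.0562), np.float64(-150.09))
[317.5 247.5] 22 (np.float64(0.0593), np.float64(120.15)) (np.float64(0.057), np.float64(118.95))
```

View pics/w6.png

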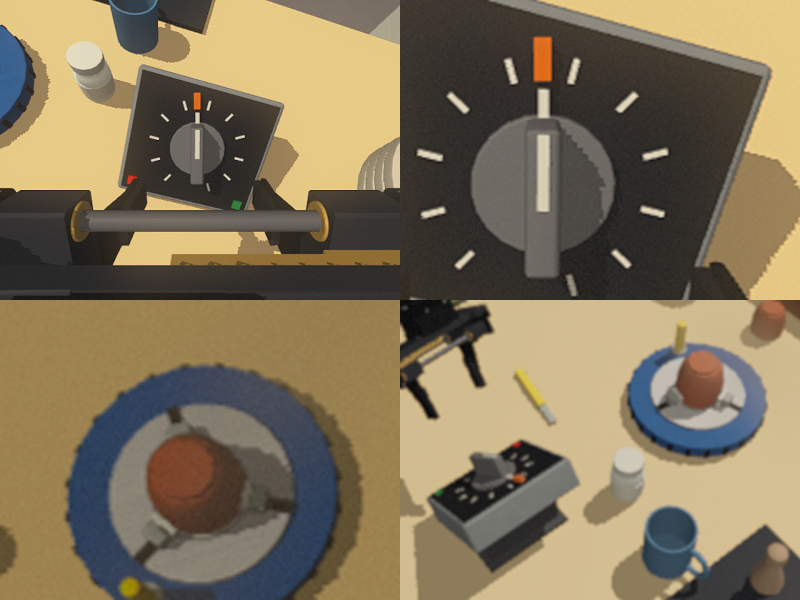

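The pointer at (276,165) is in line with the flag at (275.5,141), within about 1°. The clamp still holds the pot centred, everything else is in place, and the arm is clear, so I'm handing the job in.

```bash
python3 -m inch '0 0 0 0 0 0 1;0 0 0 0 0 0 1;0 0 0 0 0 0 1;0 0 0 0 0 0 1'; python3 -c "
from station import env
print(env.job_done())"
```

```text
time: 14.1
position: [0.4985, -0.1831, 0.2074]
ee_rot: [0.036, 0.945, 0.134, 0.297]
wrist_force: [-0.3, -0.4, -0.1]
grip_width: 0.0869
grasp_force: 0.0
the job is handed in; nothing more can be done
None
```

The job is handed in at 14.1 s (no verdict came back): the ring is swung to an estimated clamp angle of 1.2, the pot looks flat and centred with all three jaws on it, the dial pointer is within about 1° of the orange flag, and nothing else was seen to move.

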